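# Fetch the wax tin from behind the finish containers

## Robot

A 6-joint arm with a two-finger parallel gripper is mounted at the origin on the work surface. World frame = base frame: x ahead of the robot, y to its left, z up, the work surface at z = 0. Lengths are in m, angles in rad, forces in N, time in s.
With the tool pointing down it reaches from about 0.3 to 0.825 m from the base axis. Payload 5.4 kg.
Tool frame: the origin (TCP) lies at the very end of the fingers, on their centre line; the grasp point (between the pads) lies 19 mm behind it; z points along the fingers, x is the direction in which the jaws open and shut, and the axes are right-handed (so a half turn about z gives the same grasp; the last joint's range is limited). The gripper opens to 92 mm and grips with 3 to 60 N. Pads are 20 mm wide; open, the fingers measure 128 mm over their backs; the gripper's body (75 mm by 189 mm) begins 69 mm behind the grasp point.
Start: joints at [-1.352, 0.158, 1.597, -0, 1.386, -0.21], TCP at [0.239, -0.523, 0.215] pointing down, gripper open.
Joint ranges: [-2.91, 2.91], [-0.94, 2.29], [0.18, 2.7], [-1.29, 4.43], [0.17, 2.64], [-3, 3]. Speed limits (rad/s): [2.57, 2.57, 3.14, 3.14, 3.14, 3.14].

## Interface

Orientations are given as a rotation vector (axis times angle).
In Python, from workcell import bot gives the robot as it stands. Calls block until the motion is done:
- bot.goto(position, orientation): joint-space move of the TCP to a pose.
- bot.line_to(position, rot=None, max_speed=0.15): straight line of the TCP; rot=None keeps the orientation; max_speed is the mean speed in m/s.
- bot.set_joints(angles): joint-space move.
- bot.set_gripper(opening, newtons=None): opening from 0.0 (shut) to 1.0 (fully open); newtons is the grip in N (None keeps the last); returns when the fingers have stopped.
- bot.hold(seconds).
- bot.inverse_kinematics(position, orientation): joint angles nearest the present ones, or None.
- bot.read_camera(name): name is "side" or "top" or "wrist"; returns a dict with "pixels" (400x640x3 uint8, blue, green, red), "fx", "fy", "cx", "cy" (pixels), "k1" (the pictures are not rectified: a ray, as slopes to the right and down, at radius r is drawn at 1 + k1 r^2 times it, then the intrinsics apply), "R" (3x3) and "t" (3): a world point X has camera coordinates R X + t. Camera axes: x right, y down, z forward; pixel columns grow to the right and rows downward; lengths in m; the calibration is good to about 2 mm. A picture is of the moment at which its call begins. There is no depth.
A pose or a line that the arm cannot do raises bot.MotionError and nothing moves.
- bot.job_done(): hands the job in, once; it reports no verdict.
Readings, each from a call of its own:
- bot.current_clock(): time.
- bot.current_joints(): joint angles.
- bot.current_joint_vel(): joint speeds.
- bot.current_effort(): joint torques, N m.
- bot.current_ee_pos(): TCP position.
- bot.current_tool_rot(): TCP orientation.
- bot.current_contact_force(): force on the tool from outside, world axes, zero at the start.
- bot.current_ft_torque(): the same for the moment, N m.
- bot.current_opening(): opening from 0.0 (shut) to 1.0 (fully open).
Only numpy, scipy, OpenCV 4.12 (cv2) and the standard library are available. Lean on these libraries where they do the work, as an engineer would, in place of code of your own. Each camera call takes 0.05 s, during which the arm holds its last target.

## Task

In the plywood tote the low wax tin is hemmed in by three tall finish containers. Stand all three upright in the steel drip tray, set the wax tin in the middle of the round cork mat and leave it there, then put each container back in the tote on the very spot where it stood. Set everything down without dropping or tipping it, and leave the jar and the sanding block in the tote undisturbed.

Things in the scene. Friction and masses are not known exactly. Their poses are not given: they have to be found in the camera images.
- tote: Open plywood tote, fixed, 180 x 236 mm outside, walls 8 mm thick, 44 mm high, floor top 8 mm above the bench, no dividers. Origin: centre of its underside; x along the 180 mm side (away from the robot), y along the 236 mm side. In this frame, mm: tin near (25, 0); containers near (25, 62), (25, -62), (-37, 0) in any assignment; jar and block near (-43, +-78) either way round.
- cone_can: Round tinplate can with a conical top and a black cap, 0.3 to 0.6 kg. Origin: centre of its underside, z up. Body 56 mm diameter up to 118 mm, cone narrowing to 28 mm at 140 mm, plain cylindrical cap 30 mm diameter from 146 to 180 mm (the top). Best gripped by the cap from above. Its neighbours leave only a few mm beside its body.
- square_can: Square tinplate can with a flat top and a black cap, 0.33 to 0.65 kg. Origin: centre of its underside, z up. Body 50 x 50 mm up to 122 mm, collar 36 mm diameter to 130 mm, plain cylindrical cap 32 mm diameter from 130 to 168 mm (the top). Gripped by the cap from above. Its heading on return does not matter.
- bottle: Round amber glass bottle with a rounded shoulder and a black cap, 0.26 to 0.5 kg. Origin: centre of its underside, z up. Body 54 mm diameter up to 100 mm, shoulder narrowing to 25 mm at 124 mm, plain cylindrical cap 30 mm diameter from 136 to 172 mm (the top). Gripped by the cap from above.
- wax_tin: Low round metal tin, 60 mm diameter (the lid; 59 mm below it), 44 mm high, 0.15 to 0.3 kg. Origin: centre of its underside, z up. It stands between the three tall containers, 4 to 11 mm from each of them; once they are out, at least 25 mm are free all round it (tote wall behind it 57 mm from its centre).
- drip_tray: Shallow steel tray, 250 x 120 mm outside, walls 3 mm thick and 18 mm high, floor top 3 mm above the bench; fixed, lying left or right of the tote. Origin: centre of its underside; x along its 250 mm side. Room for the three containers in a row along x, about 80 mm apart.
- cork_mat: Round cork mat, 110 mm diameter, 5 mm thick, fixed, on the other side of the tote from the drip tray. Origin: centre of its underside.
- jar: Squat glass jar with a black lid, 47 mm diameter, 53 mm high, in a near corner of the tote; stays there. Origin: centre of its underside.
- sanding_block: Cork sanding block 62 x 38 x 30 mm lying in the other near corner of the tote; stays there. Origin: centre of its underside.
Not all that is in view belongs to the job. What is shaped like the cork_mat but turquoise or white is not meant.

How it is judged:
By the outcome, as a careful person would: the job done as asked, in the order asked, and still so for the second after the job is handed in, with the robot touching nothing.
It also fails if it takes over 120 s, if anything falls off the work surface, if the arm or the gripper's body presses on something with over 40 N, if the wrist force passes 120 N, or if a joint passes its speed limit or range.

## Working session

There is one attempt and no reset: what is moved stays moved. The work goes in short steps, each a Python script; the robot and the scene stay as the last script left them, time stands still between calls to the robot, and variables do not carry over. Pictures are saved under pics/ and viewed, and the job is handed in when it is done.

```bash
ls; mkdir -p pics; python3 - <<'E'
from workcell import bot
import cv2
for n in ["side","top","wrist"]:
    c=bot.read_camera(n); cv2.imwrite(f"pics/{n}0.png",c["pixels"])
    print(n,c["fx"],c["fy"],c["cx"],c["cy"],c["k1"],c["R"],c["t"])
print(bot.current_clock(),bot.current_tool_rot(),bot.current_opening())
E
```

```text
pics
side 469.8942889905859 469.8942889905859 316.2808134255532 201.4858324053245 -0.0031780611521425514 [[-9.22077395e-01  3.87004933e-01  6.78093023e-04]
 [ 3.16423101e-01  7.54915729e-01 -5.74437693e-01]
 [-2.22822124e-01 -5.29461447e-01 -8.18548030e-01]] [ 0.402132   -0.06885563  1.33824932]
top 427.49404705448654 427.49404705448654 326.30600896946635 197.2415956566782 -0.05727661446585483 [[-0.00665544 -0.99977469  0.02015642]
 [-0.99604102  0.00484103 -0.08876294]
 [ 0.08864537 -0.02066738 -0.99584881]] [-0.02701611  0.44628163  0.91358316]
wrist 343.7140208821402 343.7140208821402 321.25736070607115 205.97224100246387 -0.024486766414973694 [[ 0.41630924 -0.90922075 -0.00206162]
 [-0.87437812 -0.40097533  0.27327949]
 [-0.24929804 -0.11196614 -0.96193247]] [-0.5737766  -0.03206888  0.39205992]
0.15 [-2.64233096e+00  1.69739141e+00  1.68625398e-03] 1.0005474555607583
```

View pics/side0.png

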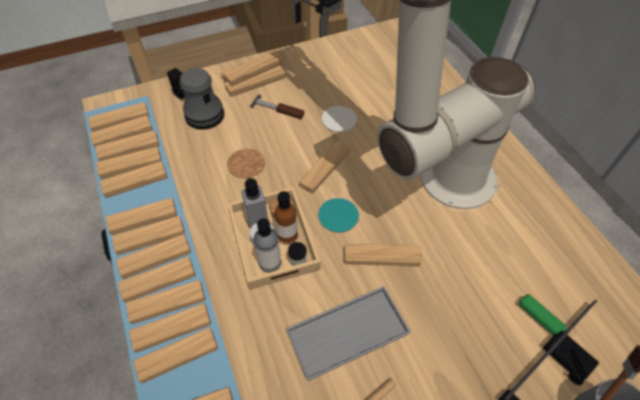

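View pics/top0.png

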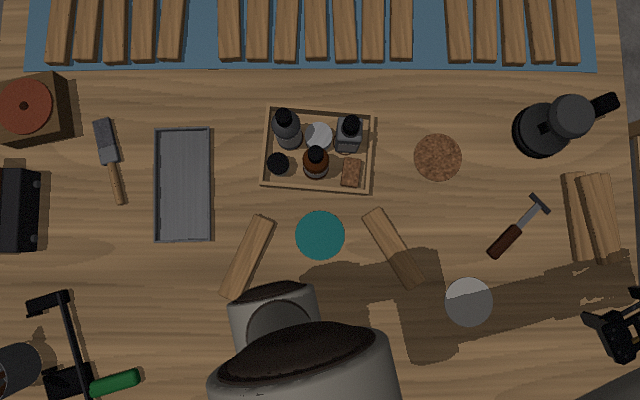

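View pics/wrist0.png

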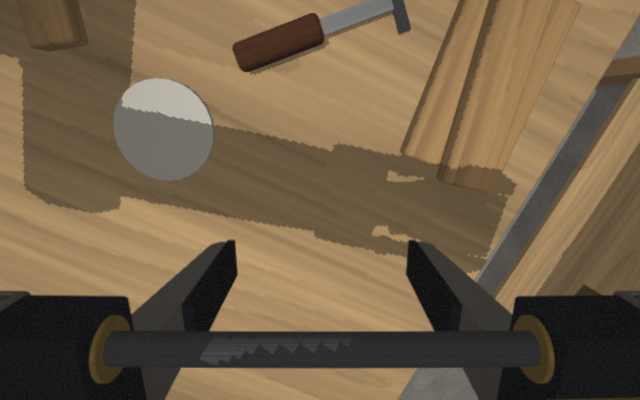

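The top view (up = +x, left = +y) shows the tote at about (318,150). In it are the cone can (284,118), tin (319,135), square can (349,128), bottle (316,157), jar (278,163) and block (351,172). The drip tray is at (184,184). Three things are mat-shaped: cork brown (438,158), turquoise (320,235) and white (469,302). Only the first is brown cork, and it lies on the side of the tote opposite the tray. Next I'll enlarge.

```bash
cat > h.py <<'E'
from workcell import bot
import cv2, numpy as np
from scipy.spatial.transform import Rotation as Ro
def norm(c,u,v):
    K=np.array([[c["fx"],0,c["cx"]],[0,c["fy"],c["cy"]],[0,0,1.]])
    return cv2.undistortPoints(np.array([[[u,v]]],float),K,np.array([c["k1"],0,0,0.]))[0,0]
def px2w(c,u,v,z):
    x,y=norm(c,u,v); R=np.array(c["R"]);t=np.array(c["t"])
    d=R.T@np.array([x,y,1]); o=-R.T@t
    return o+d*(z-o[2])/d[2]
def w2px(c,P):
    K=np.array([[c["fx"],0,c["cx"]],[0,c["fy"],c["cy"]],[0,0,1.]])
    R=np.array(c["R"]);t=np.array(c["t"])
    return cv2.projectPoints(np.atleast_2d(np.array(P,float)),cv2.Rodrigues(R)[0],t,K,np.array([c["k1"],0,0,0.]))[0][:,0]
def crop(c,name,u0,v0,u1,v1,s,pts=[]):
    im=c["pixels"][v0:v1,u0:u1]
    im=cv2.convertScaleAbs(cv2.resize(im,None,fx=s,fy=s,interpolation=cv2.INTER_CUBIC),alpha=1.4,beta=10)
    for p in pts: cv2.circle(im,(int((p[0]+.5-u0)*s),int((p[1]+.5-v0)*s)),2,(0,255,0),-1)
    cv2.imwrite("pics/"+name+".png",im)
def down(yaw):  # jaws (tool x) along world angle yaw
    return (Ro.from_euler('z',yaw)*Ro.from_euler('x',np.pi)).as_rotvec()
E
python3 - <<'E'
from h import *
c=bot.read_camera("top")
crop(c,"t1",255,95,385,200,6)
crop(c,"t2",375,105,500,205,6)
crop(c,"t3",140,115,230,250,4)
for z,u,v in [(0.005,438,158),(.18,283,116),(.168+.008,350,122),(.18,316,154),(.018,155,128),(.018,211,128),(.018,155,242),(.018,214,241)]: print(u,v,px2w(c,u,v,z))
E
```

```text
438 158 [ 0.53527743 -0.28298248  0.005     ]
283 116 [0.58242232 0.05246992 0.18      ]
350 122 [ 0.57198304 -0.07119046  0.176     ]
316 154 [ 0.51121758 -0.00798078  0.18      ]
155 128 [0.60301105 0.35100885 0.018     ]
211 128 [0.60200044 0.22557822 0.018     ]
155 242 [0.35047371 0.34333871 0.018     ]
214 241 [0.35225871 0.2145043  0.018     ]
```

View pics/t1.png

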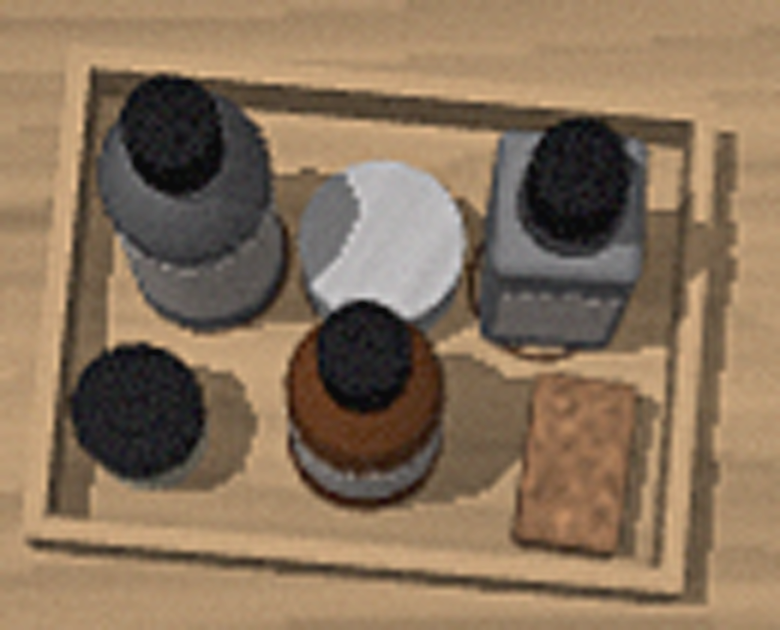

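View pics/t2.png

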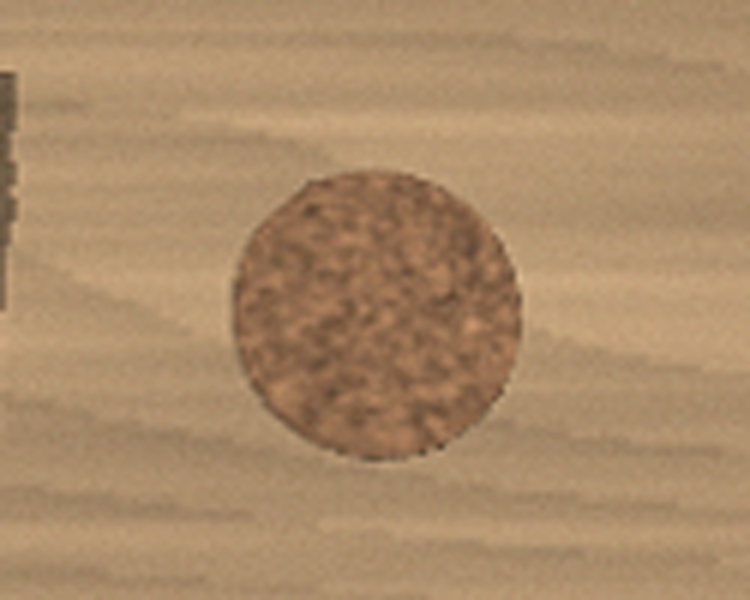

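View pics/t3.png

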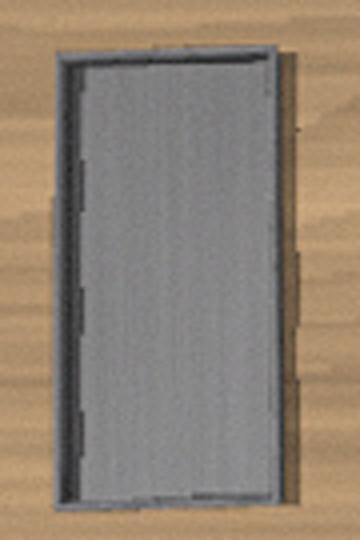

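```bash
cat > ov.py <<'E'
from h import *
def circ(x,y,z,r,n=90):
    a=np.linspace(0,2*np.pi,n); return np.c_[x+r*np.cos(a),y+r*np.sin(a),np.full(n,z)]
def rect(x,y,z,a,b,th,n=40):
    t=np.linspace(-.5,.5,n); p=np.r_[np.c_[t*a,0*t+b/2],np.c_[t*a,0*t-b/2],np.c_[0*t+a/2,t*b],np.c_[0*t-a/2,t*b]]
    R=np.array([[np.cos(th),-np.sin(th)],[np.sin(th),np.cos(th)]])
    return np.c_[p@R.T+[x,y],np.full(len(p),z)]
def draw(c,name,box,s,groups):
    u0,v0,u1,v1=box
    im=cv2.convertScaleAbs(cv2.resize(c["pixels"][v0:v1,u0:u1],None,fx=s,fy=s,interpolation=cv2.INTER_CUBIC),alpha=1.4,beta=10)
    cols=[(0,255,0),(255,0,255),(0,255,255),(255,255,0),(0,0,255),(255,128,0)]
    for i,g in enumerate(groups):
        for p in w2px(c,g): cv2.circle(im,(int((p[0]+.5-u0)*s),int((p[1]+.5-v0)*s)),1,cols[i%6],-1)
    cv2.imwrite("pics/"+name+".png",im)
def crop2w(c,x,y,u0,v0,s,z): return px2w(c,u0+(x+.5)/s-.5,v0+(y+.5)/s-.5,z)
E
python3 - <<'E'
from ov import *
c=bot.read_camera("top")
print(-np.array(c["R"]).T@c["t"])
f=lambda x,y,z:crop2w(c,x,y,255,95,6,z).round(4)
print("cone",f(171,124,.188),"sq",f(577,171,.176),"bot",f(364,353,.180))
print("tin top",f(382,241,.052),"jar",f(139,409,.061))
print("block",f(577,462,.038))
print("tote top out corners",f(78,52,.044),f(738,130,.044),f(30,545,.044),f(690,598,.044))
print("mat",crop2w(c,378,315,375,105,6,.005))
f=lambda x,y,z:crop2w(c,x,y,140,115,4,z).round(4)
print("tray",f(57,52,.018),f(277,46,.018),f(57,508,.018),f(281,503,.018))
E
```

```text
[ 0.36335009 -0.01028912  0.94994853]
cone [0.5815 0.0517 0.188 ] sq [ 0.5699 -0.0726  0.176 ] bot [ 0.5123 -0.0066  0.18  ]
tin top [ 0.5776 -0.0126  0.052 ] jar [0.5157 0.0728 0.061 ]
block [ 0.4998 -0.0823  0.038 ]
tote top out corners [0.6497 0.0972 0.044 ] [ 0.6204 -0.1419  0.044 ] [0.47   0.1129 0.044 ] [ 0.45   -0.1215  0.044 ]
mat [ 0.53737704 -0.28209679  0.005     ]
tray [0.6039 0.3536 0.018 ] [0.6063 0.2304 0.018 ] [0.3513 0.3458 0.018 ] [0.3536 0.2235 0.018 ]
```

```bash
cat > ov1.py <<'E'
from ov import *
import sys
S=dict(cone=(.5815,.0517),sq=(.5699,-.0726,-.08),bot=(.5123,-.0066),tin=(.5776,-.0126),jar=(.5157,.0728),tote=(.5475,-.0133,-.09),mat=(.5374,-.2821),tray=(.4788,.2883,.029))
def groups(S):
    g=[]
    x,y=S["cone"]; g.append(np.r_[circ(x,y,.188,.015),circ(x,y,.154,.015),circ(x,y,.126,.028),circ(x,y,.008,.028)])
    x,y,t=S["sq"]; g.append(np.r_[circ(x,y,.176,.016),circ(x,y,.138,.018),rect(x,y,.130,.05,.05,t),rect(x,y,.008,.05,.05,t)])
    x,y=S["bot"]; g.append(np.r_[circ(x,y,.180,.015),circ(x,y,.144,.015),circ(x,y,.108,.027),circ(x,y,.008,.027)])
    x,y=S["tin"]; g.append(circ(x,y,.052,.03))
    x,y=S["jar"]; g.append(circ(x,y,.061,.0235))
    x,y,t=S["tote"]; g.append(np.r_[rect(x,y,.044,.18,.236,t),rect(x,y,.044,.164,.22,t)])
    x,y=S["mat"]; g.append(circ(x,y,.005,.055))
    x,y,t=S["tray"]; g.append(rect(x,y,.018,.25,.12,t))
    return g
if __name__=="__main__":
    ct=bot.read_camera("top"); cs=bot.read_camera("side")
    draw(ct,"o_t",(255,95,385,200),6,groups(S))
    draw(cs,"o_s",(215,170,335,295),5,groups(S))
    draw(ct,"o_all",(140,90,500,250),2,groups(S))
    draw(cs,"o_sall",(210,130,430,390),3.0.__int__() if 0 else 2,groups(S))
E
python3 ov1.py
```

```text
(no output)
```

View pics/o_t.png

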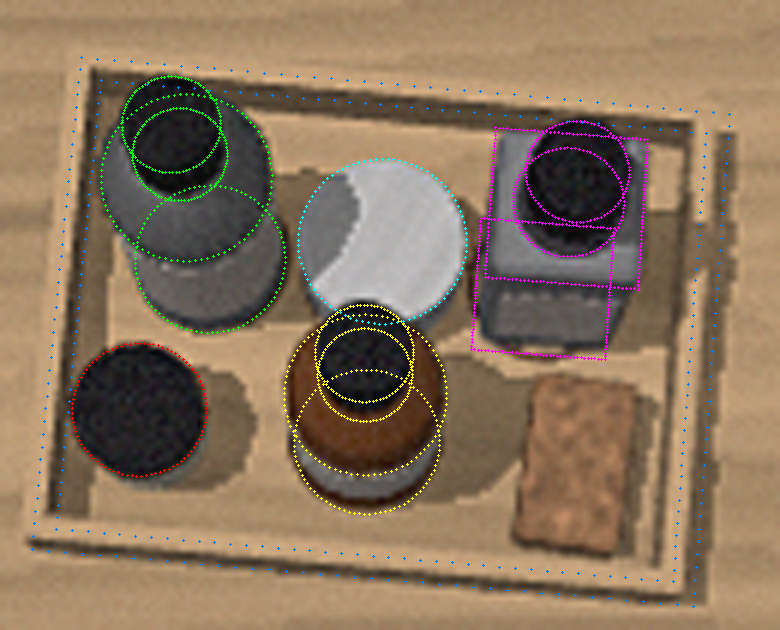

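View pics/o_s.png

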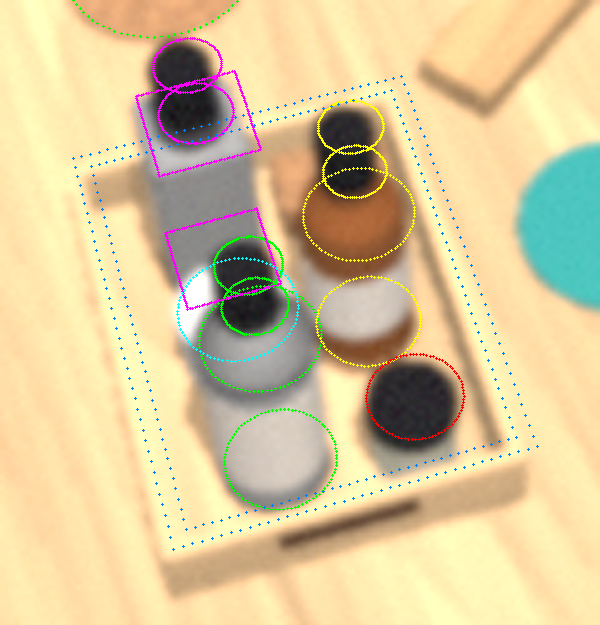

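View pics/o_sall.png

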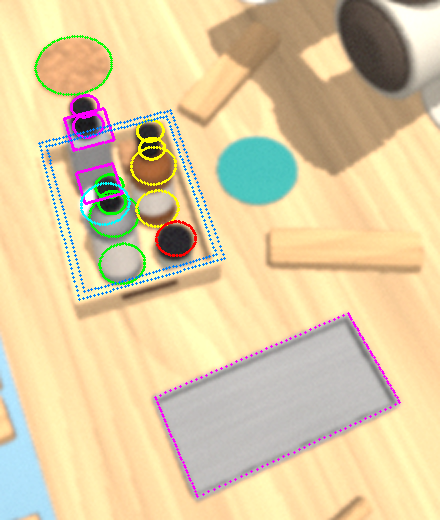

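The overlays fit the top view to about 1 mm, while in the side view they sit about 3 mm off in x, within the two calibrations. I'll use the wrist camera at two opposite tool headings, so its calibration offset cancels.

```bash
python3 - <<'E'
from h import *
c=bot.read_camera("wrist"); Rt=Ro.from_rotvec(bot.current_tool_rot()).as_matrix(); p=bot.current_ee_pos()
o=-np.array(c["R"]).T@c["t"]; print("cam in tool",Rt.T@(o-p),"axes", (np.array(c["R"])@Rt).round(3), "yaw",np.arctan2(Rt[1,0],Rt[0,0]))
for yaw in np.arange(-3,3.2,.5236):
    for P in [(.56,-.01,.36),(.57,-.07,.2),(.5,.29,.2)]:
        q=bot.inverse_kinematics(P,down(yaw)); print(round(yaw,2),P,None if q is None else np.round(q,2))
E
```

```text
cam in tool [-0.00021322 -0.07659057 -0.17089531] axes [[ 1.    -0.001  0.001]
 [ 0.001  0.962 -0.274]
 [-0.     0.274  0.962]] yaw -1.1420117578784996
-3.0 (0.56, -0.01, 0.36) [-0.23  0.07  1.41  0.    1.66  2.77]
-3.0 (0.57, -0.07, 0.2) [-0.33  0.17  1.62  0.    1.36  2.67]
-3.0 (0.5, 0.29, 0.2) [ 0.32  0.18  1.61  0.    1.36 -2.97]
-2.48 (0.56, -0.01, 0.36) [-0.23  0.07  1.41 -0.    1.66  2.24]
-2.48 (0.57, -0.07, 0.2) [-0.33  0.17  1.62 -0.    1.36  2.14]
-2.48 (0.5, 0.29, 0.2) [0.32 0.18 1.61 0.   1.36 2.79]
-1.95 (0.56, -0.01, 0.36) [-0.23  0.07  1.41 -0.    1.66  1.72]
-1.95 (0.57, -0.07, 0.2) [-0.33  0.17  1.62 -0.    1.36  1.62]
-1.95 (0.5, 0.29, 0.2) [ 0.32  0.18  1.61 -0.    1.36  2.27]
-1.43 (0.56, -0.01, 0.36) [-0.23  0.07  1.41 -0.    1.66  1.2 ]
-1.43 (0.57, -0.07, 0.2) [-0.33  0.17  1.62 -0.    1.36  1.1 ]
-1.43 (0.5, 0.29, 0.2) [0.32 0.18 1.61 0.   1.36 1.75]
-0.91 (0.56, -0.01, 0.36) [-0.23  0.07  1.41  0.    1.66  0.67]
-0.91 (0.57, -0.07, 0.2) [-0.33  0.17  1.62  0.    1.36  0.57]
-0.91 (0.5, 0.29, 0.2) [0.32 0.18 1.61 0.   1.36 1.22]
-0.38 (0.56, -0.01, 0.36) [-0
[... 535 characters left out ...]
0.56, -0.01, 0.36) [-0.23  0.07  1.41  0.    1.66 -1.42]
1.19 (0.57, -0.07, 0.2) [-0.33  0.17  1.62  0.    1.36 -1.52]
1.19 (0.5, 0.29, 0.2) [ 0.32  0.18  1.61  0.    1.36 -0.87]
1.71 (0.56, -0.01, 0.36) [-0.23  0.07  1.41  0.    1.66 -1.95]
1.71 (0.57, -0.07, 0.2) [-0.33  0.17  1.62  0.    1.36 -2.04]
1.71 (0.5, 0.29, 0.2) [ 0.32  0.18  1.61 -0.    1.36 -1.4 ]
2.24 (0.56, -0.01, 0.36) [-0.23  0.07  1.41  0.    1.66 -2.47]
2.24 (0.57, -0.07, 0.2) [-0.33  0.17  1.62  0.    1.36 -2.57]
2.24 (0.5, 0.29, 0.2) [ 0.32  0.18  1.61 -0.    1.36 -1.92]
2.76 (0.56, -0.01, 0.36) [-0.23  0.07  1.41  0.    1.66 -2.99]
2.76 (0.57, -0.07, 0.2) None
2.76 (0.5, 0.29, 0.2) [ 0.32  0.18  1.61  0.    1.36 -2.44]
```

```bash
python3 - <<'E'
from h import *
import pickle
h=np.pi/2
out=[]
bot.goto((.45,-.2,.36),down(-h))
for yaw,P in [(-h,(.57,-.01,.34)),(h,(.54,-.01,.34))]:
    bot.goto(P,down(yaw)); bot.hold(.3)
    c=bot.read_camera("wrist"); out.append(c); print(bot.current_ee_pos(),bot.current_clock())
pickle.dump(out,open("w.pkl","wb"))
for i,c in enumerate(out): cv2.imwrite(f"pics/w{i}.png",c["pixels"])
E
```

```text
[ 0.5698865  -0.01080464  0.34022326] 3.175
[ 0.5399816  -0.01001661  0.3399749 ] 6.1833
```

```bash
python3 - <<'E'
from ov1 import *
import pickle
o=pickle.load(open("w.pkl","rb"))
for i,c in enumerate(o): draw(c,f"wo{i}",(100,0,500,300),2,groups(S))
E
```

```text
(no output)
```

View pics/wo0.png

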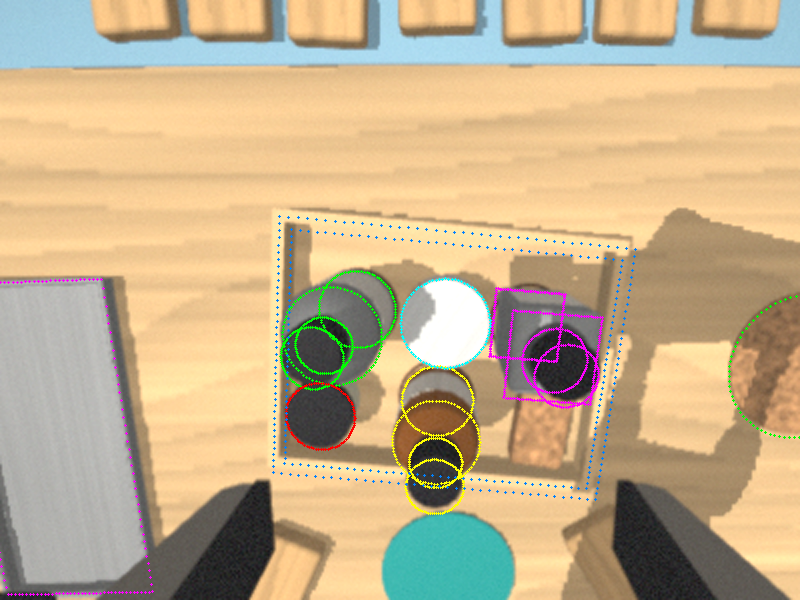

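View pics/wo1.png

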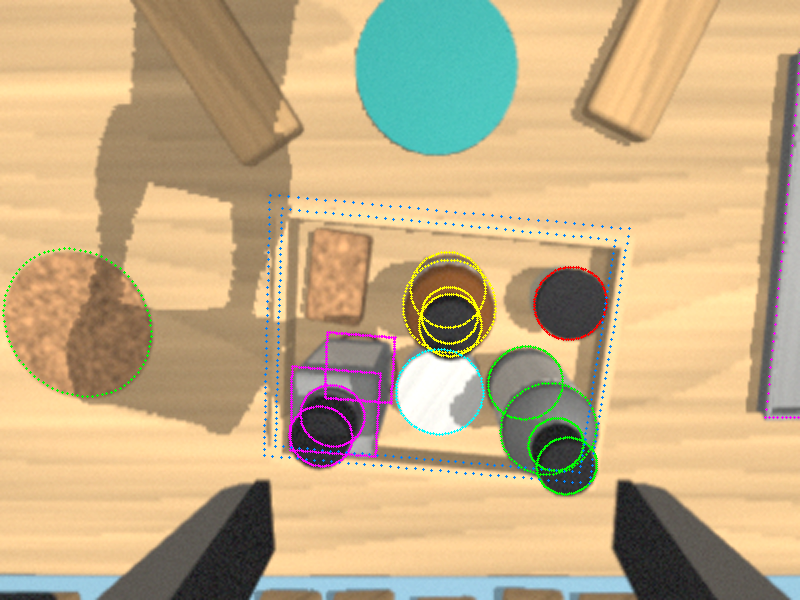

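```bash
cat > fit.py <<'E'
from ov1 import *
import pickle
from scipy.optimize import minimize
CAP=dict(cone=(.015,.154,.188),sq=(.016,.138,.176),bot=(.015,.144,.180),jar=(.0235,.047,.061))
def capfit(c,name,p0,thr,s=8):
    r,z0,z1=CAP[name]
    q=w2px(c,np.r_[circ(*p0,z0,r),circ(*p0,z1,r)]); m=6
    u0,v0=np.floor(q.min(0)).astype(int)-m; u1,v1=np.ceil(q.max(0)).astype(int)+m
    u0,v0=max(u0,0),max(v0,0)
    g=cv2.cvtColor(c["pixels"],cv2.COLOR_BGR2GRAY)[v0:v1,u0:u1]
    g=cv2.resize(g,None,fx=s,fy=s,interpolation=cv2.INTER_CUBIC).astype(float)
    g=cv2.GaussianBlur(g,(0,0),s/2)
    dark=(g<thr).astype(np.uint8)
    def mask(p):
        q=w2px(c,np.r_[circ(*p,z0,r),circ(*p,z1,r)]); q=((q+.5-[u0,v0])*s)
        h=cv2.convexHull(q.astype(np.float32)); M=np.zeros_like(dark); cv2.fillConvexPoly(M,np.round(h).astype(int),1); return M
    def cost(p): 
        M=mask(p); return 1-(M&dark).sum()/max(1,(M|dark).sum())
    best=minimize(cost,p0,method="Nelder-Mead",options=dict(initial_simplex=np.array(p0)+np.array([[0,0],[.004,0],[0,.004]])))
    return best.x,best.fun
E
python3 - <<'E'
from fit import *
o=pickle.load(open("w.pkl","rb"))
for n in CAP:
    for i,c in enumerate(o):
        for thr in (55,65,75): 
            x,f=capfit(c,n,S[n][:2],thr); print(n,i,thr,x.round(4),round(f,3))
E
```

```text
cone 0 55 [0.5826 0.0524] 0.23
cone 0 65 [0.5829 0.0518] 0.273
cone 0 75 [0.5831 0.0512] 0.408
cone 1 55 [0.5826 0.0514] 0.099
cone 1 65 [0.5826 0.0511] 0.165
cone 1 75 [0.5823 0.0512] 0.268
sq 0 55 [ 0.5745 -0.0725] 0.07
sq 0 65 [ 0.5744 -0.0728] 0.101
sq 0 75 [ 0.5748 -0.0728] 0.206
sq 1 55 [ 0.5701 -0.073 ] 0.081
sq 1 65 [ 0.5698 -0.0732] 0.08
sq 1 75 [ 0.5698 -0.0733] 0.189
bot 0 55 [ 0.5166 -0.0069] 0.084
bot 0 65 [ 0.5174 -0.0071] 0.232
bot 0 75 [ 0.5204 -0.0069] 0.337
bot 1 55 [ 0.514 -0.007] 0.139
bot 1 65 [ 0.5136 -0.0072] 0.318
bot 1 75 [ 0.512  -0.0054] 0.452
jar 0 55 [0.5178 0.0742] 0.205
jar 0 65 [0.5171 0.0743] 0.208
jar 0 75 [0.5171 0.0748] 0.287
jar 1 55 [0.5173 0.0743] 0.092
jar 1 65 [0.5168 0.0743] 0.056
jar 1 75 [0.5166 0.0741] 0.127
```

Fits with opposite headings agree in y to under 1 mm, and averaging x gives:

| Container | x | y |
|---|---|---|
| cone can | 0.583 | 0.0517 |
| square can | 0.572 | -0.0728 |
| bottle | 0.515 | -0.007 |

The gaps to the tin come out at 5 to 6.5 mm, consistent with the 4 to 11 mm given. I'll grip with the jaws along y, starting with the cone can, which is on the tray side.

```bash
cat > act.py <<'E'
from fit import *
import json,os
D=down(-np.pi/2)
Pk=dict(cone=(.583,.0517,.156),sq=(.572,-.0728,.146),bot=(.515,-.007,.151))
Tr=dict(cone=(.559,.2906),sq=(.479,.2883),bot=(.399,.286))
F=lambda: np.array(bot.current_contact_force())
def st(tag): print(tag,"t",round(bot.current_clock(),1),"F",F().round(1),"p",np.array(bot.current_ee_pos()).round(4),"op",round(bot.current_opening(),3))
def lift(z,v=.12): p=bot.current_ee_pos(); bot.line_to((p[0],p[1],z),max_speed=v)
def set_down(x,y,z,ztop,above=.002):
    """fast to above z, then step until load comes off"""
    bot.line_to((x,y,ztop),rot=D,max_speed=.25)
    bot.line_to((x,y,z+.02),rot=D,max_speed=.15); bot.line_to((x,y,z+above),rot=D,max_speed=.04); bot.hold(.2)
    f0=F()[2]; zz=z+above
    while zz>z-.004:
        zz-=.0005; bot.line_to((x,y,zz),rot=D,max_speed=.02); bot.hold(.05)
        if F()[2]-f0>2.0: break
    print("contact at dz",round((zz-z)*1e3,1),"f0",f0.round(1)); st("down")
def pick(x,y,z,ztop,op=.6,n=45):
    bot.line_to((x,y,ztop),rot=D,max_speed=.3)
    bot.line_to((x,y,z),rot=D,max_speed=.12); st("at")
    bot.set_gripper(0.0,n); st("gripped")
def out(name):
    x,y,z=Pk[name]
    bot.set_gripper(.6); pick(x,y,z,.27)
    lift(z+.004,.03); bot.hold(.1); st("lift4"); lift(z+.115); st("up")
    tx,ty=Tr[name]
    set_down(tx,ty,z-.005,z+.115)
    bot.set_gripper(.6); lift(.27,.2); st("rel")
E
python3 - <<'E'
from act import *
bot.goto((.583,.0517,.30),D); st("start")
bot.set_gripper(.6); x,y,z=Pk["cone"]; pick(x,y,z,.27)
lift(z+.004,.03); bot.hold(.2); st("lift4")
c=bot.read_camera("side"); crop(c,"s_c",200,140,350,295,4)
E
```

```text
start t 8.9 F [0.1 0.3 0.5] p [0.583  0.0517 0.3001] op 1.002
at t 11.0 F [0.1 0.3 0.1] p [0.5838 0.0516 0.1571] op 0.597
gripped t 11.5 F [0.3 1.7 2.1] p [0.5832 0.0518 0.1563] op 0.319
lift4 t 12.0 F [-0.2  0.8 -3.8] p [0.583  0.0518 0.1596] op 0.315
```

View pics/s_c.png

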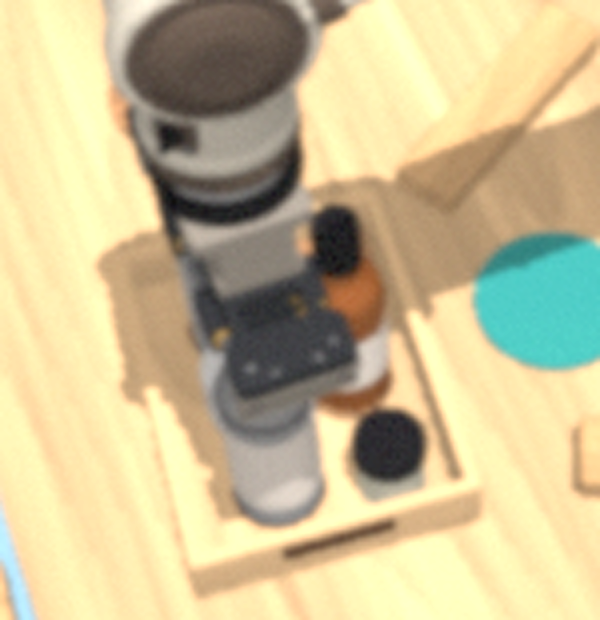

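The cone can's cap is held (opening 29 mm) and it hangs upright. Now into the tray.

```bash
python3 - <<'E'
from act import *
z=Pk["cone"][2]; lift(z+.115); st("up")
tx,ty=Tr["cone"]; set_down(tx,ty,z-.005,z+.115)
bot.set_gripper(.6); lift(.27,.2); bot.hold(.2); st("rel")
c=bot.read_camera("top"); crop(c,"t_c",140,90,390,250,3)
c=bot.read_camera("side"); crop(c,"s_c2",200,170,430,390,2)
E
```

```text
up t 13.1 F [-0.5  0.6 -3.9] p [0.5824 0.0519 0.2698] op 0.321
contact at dz 0.0 f0 -3.0
down t 17.0 F [ 0.2  0.8 -0.4] p [0.5592 0.2907 0.1514] op 0.314
rel t 18.5 F [ 0.  -0.4  1.2] p [0.5582 0.2904 0.2679] op 0.601
```

View pics/t_c.png

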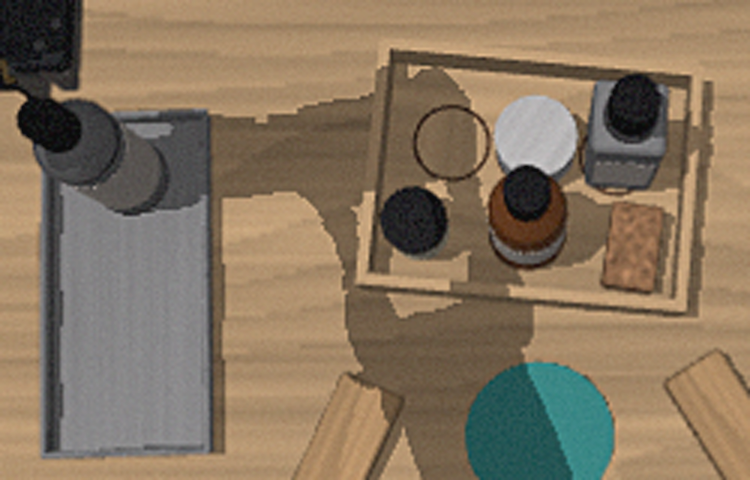

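View pics/s_c2.png

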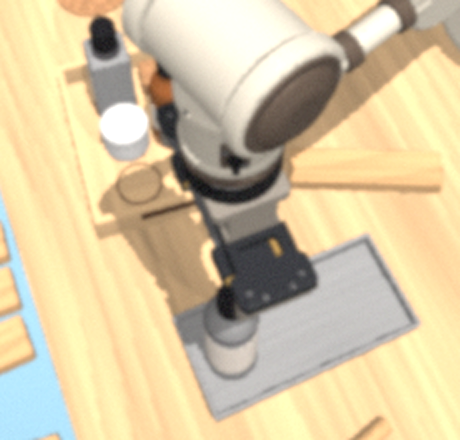

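The cone can stands upright in the tray at top-crop (150,170). A printed ring marks its spot on the tote floor at crop (452,143), useful for checking the return. Next are the bottle and the square can.

```bash
python3 - <<'E'
from act import *
c=bot.read_camera("top"); print("ring cone",crop2w(c,452,143,140,90,3,.008))
out("bot")
c=bot.read_camera("top"); crop(c,"t_d",140,90,390,250,3)
E
```

```text
ring cone [0.58232543 0.04986708 0.008     ]
at t 21.2 F [ 0.2  0.4 -0.3] p [ 0.5157 -0.0071  0.1519] op 0.601
gripped t 21.7 F [-0.8  1.4  0.4] p [ 0.5152 -0.0069  0.1513] op 0.315
lift4 t 22.1 F [-0.4 -0.3 -4. ] p [ 0.5148 -0.0069  0.1545] op 0.321
up t 23.1 F [-0.6  0.2 -3.1] p [ 0.5142 -0.0067  0.2649] op 0.317
contact at dz 0.0 f0 -4.2
down t 27.4 F [-1.4  0.6 -0.9] p [0.3992 0.2861 0.1463] op 0.316
rel t 28.7 F [ 0.3 -0.  -0.5] p [0.3985 0.2858 0.2686] op 0.603
```

View pics/t_d.png

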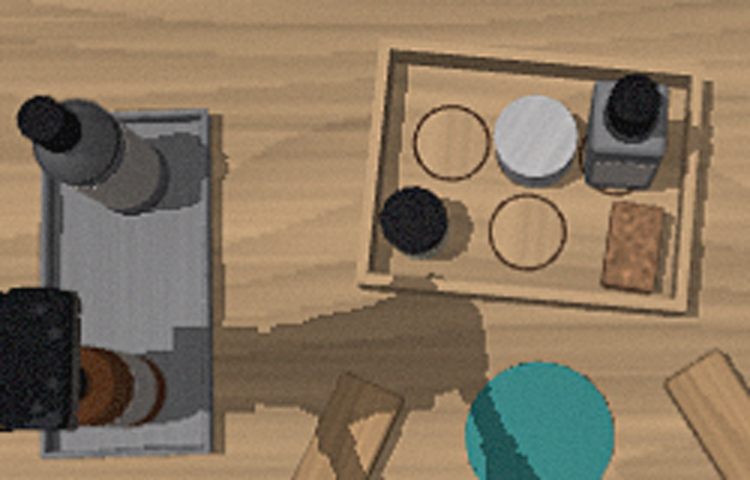

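The bottle is in the tray too, and its ring on the tote floor is at crop (528,232). Now the square can.

```bash
python3 - <<'E'
from act import *
c=bot.read_camera("top"); print("ring bot",crop2w(c,528,232,140,90,3,.008))
out("sq")
bot.line_to((.575,.10,.30),rot=D,max_speed=.3); bot.hold(.2)
c=bot.read_camera("wrist"); pickle.dump(c,open("w2.pkl","wb")); cv2.imwrite("pics/w2.png",c["pixels"])
c=bot.read_camera("top"); pickle.dump(c,open("t2.pkl","wb")); crop(c,"t_e",140,90,390,250,3); crop(c,"t_e6",255,95,385,200,6)
c=bot.read_camera("side"); crop(c,"s_e",200,170,430,390,2)
E
```

```text
ring bot [ 0.51490305 -0.00659755  0.008     ]
at t 31.7 F [-0.4 -0.1  1. ] p [ 0.5727 -0.073   0.1471] op 0.6
gripped t 32.1 F [-1.1 -1.3  1.7] p [ 0.5723 -0.0732  0.1464] op 0.338
lift4 t 32.5 F [ 0.1  0.  -5.8] p [ 0.5716 -0.0729  0.149 ] op 0.342
up t 33.6 F [-0.5 -0.2 -6.5] p [ 0.571  -0.0727  0.2597] op 0.34
contact at dz 0.0 f0 -5.9
down t 38.1 F [-1.2 -0.9 -2.7] p [0.4792 0.2883 0.1414] op 0.339
rel t 39.4 F [-0.9 -0.9  0.2] p [0.4784 0.2881 0.2685] op 0.597
```

View pics/t_e6.png

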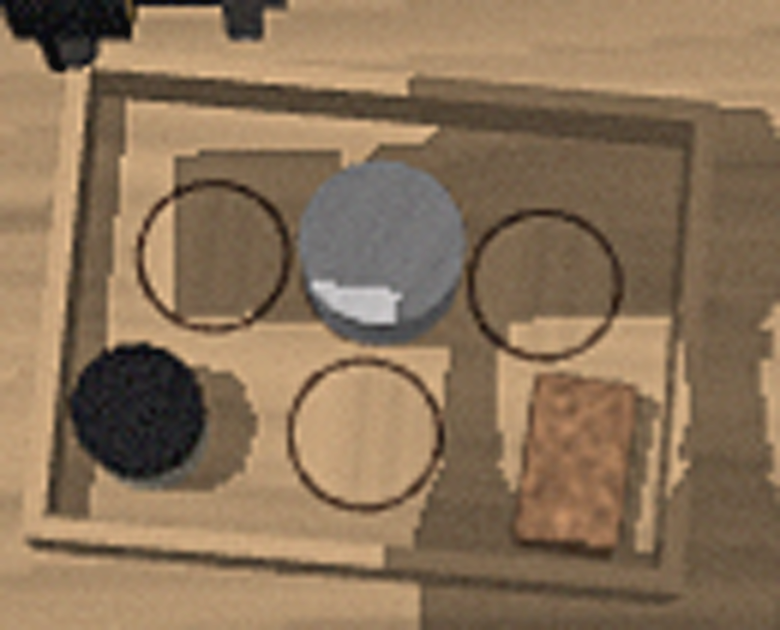

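View pics/w2.png

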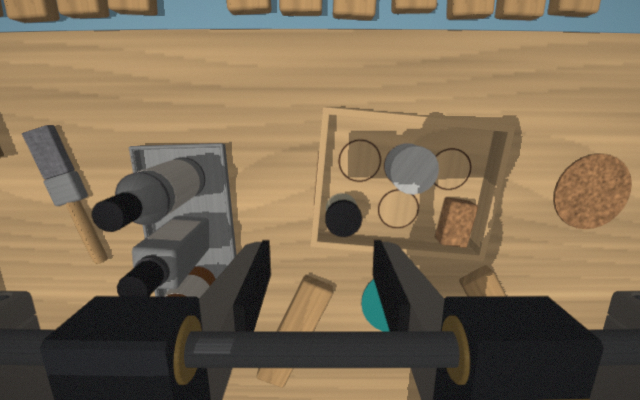

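View pics/s_e.png

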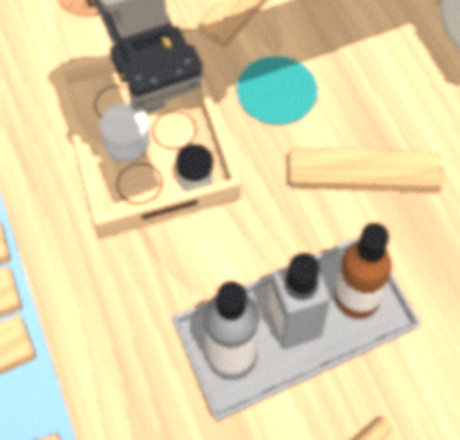

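All three stand upright in the tray (side crop: (230,335), (300,300), (362,275)). Three rings and the tin are left in the tote, with the jar and block unmoved. I'll compare the rings with the pick positions and measure the tin and mat.

```bash
python3 - <<'E'
from fit import *
c=pickle.load(open("t2.pkl","rb")); f=lambda x,y,z:crop2w(c,x,y,255,95,6,z).round(4)
print(f(214,255,.008),f(366,434,.008),f(545,284,.008),"tin",f(382,243,.052))
g=[circ(.583,.0517,.008,.028),circ(.572,-.0728,.008,.028),circ(.515,-.007,.008,.028),np.r_[circ(.5776,-.0126,.052,.03),circ(.5776,-.0126,.008,.0295)],circ(.5374,-.2821,.005,.055)]
w=pickle.load(open("w2.pkl","rb"))
draw(w,"w2o",(310,100,640,290),2,g); draw(c,"t2o",(255,95,385,200),6,g)
E
```

```text
[0.5829 0.0501 0.008 ] [ 0.5151 -0.0064  0.008 ] [ 0.5716 -0.0735  0.008 ] tin [ 0.5768 -0.0126  0.052 ]
```

View pics/w2o.png

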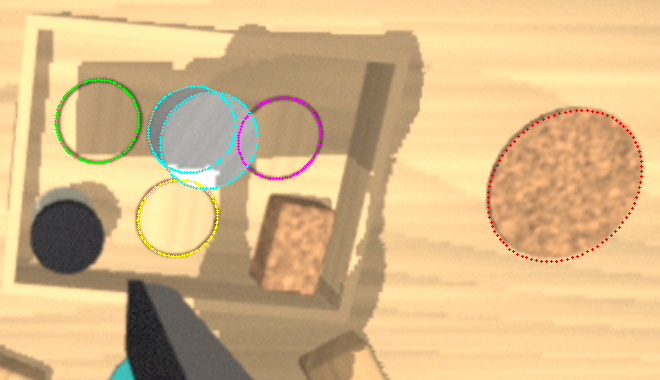

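View pics/t2o.png

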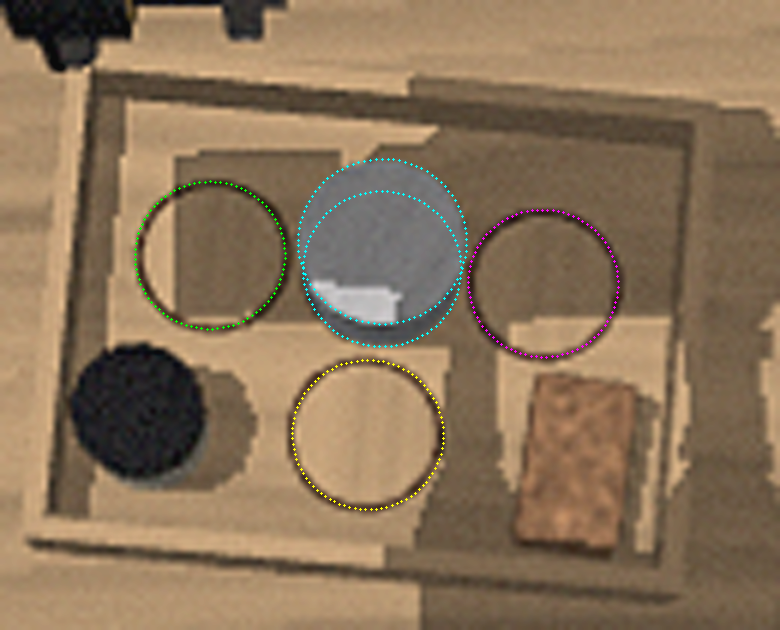

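The green, magenta and yellow overlays lie on the rings within about 1 mm, so the pick poses are the right return poses. The tin at (0.577,-0.0125) and mat at (0.5374,-0.2821) fit both views. Of the mat-shaped things, brown cork is the one meant: brown cork texture, 110 mm, opposite the tray, confirmed in the enlarged crop. Now the tin.

```bash
python3 - <<'E'
from act import *
bot.line_to((.577,.02,.25),rot=D,max_speed=.25)
bot.set_gripper(1.0)
bot.line_to((.577,-.0125,.12),rot=D,max_speed=.25); st("pre")
bot.line_to((.577,-.0125,.017),rot=D,max_speed=.08); bot.hold(.1); st("at")
bot.set_gripper(0,25); st("grip")
lift(.021,.03); bot.hold(.1); st("l4"); lift(.11); st("up")
set_down(.5374,-.2821,.014,.11)
bot.set_gripper(.85); bot.hold(.1); lift(.12,.12); st("rel")
bot.line_to((.50,-.12,.27),rot=D,max_speed=.3); bot.hold(.2)
c=bot.read_camera("top"); pickle.dump(c,open("t3.pkl","wb"))
g=[circ(.5374,-.2821,.049,.03),circ(.5374,-.2821,.005,.055)]
draw(c,"t3",(375,105,500,205),6,g); 
w=bot.read_camera("wrist"); draw(w,"w3",(200,0,600,300),2,g)
E
```

```text
pre t 42.5 F [0.6 0.1 0.9] p [ 0.5779 -0.0126  0.1213] op 1.002
at t 44.0 F [-0.6 -1.4 -0.2] p [ 0.5775 -0.0126  0.0176] op 1.003
grip t 44.6 F [-0.3 -0.7  0.1] p [ 0.577  -0.0125  0.017 ] op 0.639
l4 t 45.0 F [ 0.7  0.2 -2.6] p [ 0.5768 -0.0125  0.0208] op 0.641
up t 45.9 F [ 0.8  0.1 -3.5] p [ 0.576  -0.0123  0.109 ] op 0.639
contact at dz -0.5 f0 -2.4
down t 50.1 F [-2.4  1.8  3.3] p [ 0.5375 -0.2821  0.014 ] op 0.639
rel t 51.7 F [-1.1 -0.   0.2] p [ 0.5368 -0.2817  0.1189] op 0.846
```

View pics/t3.png

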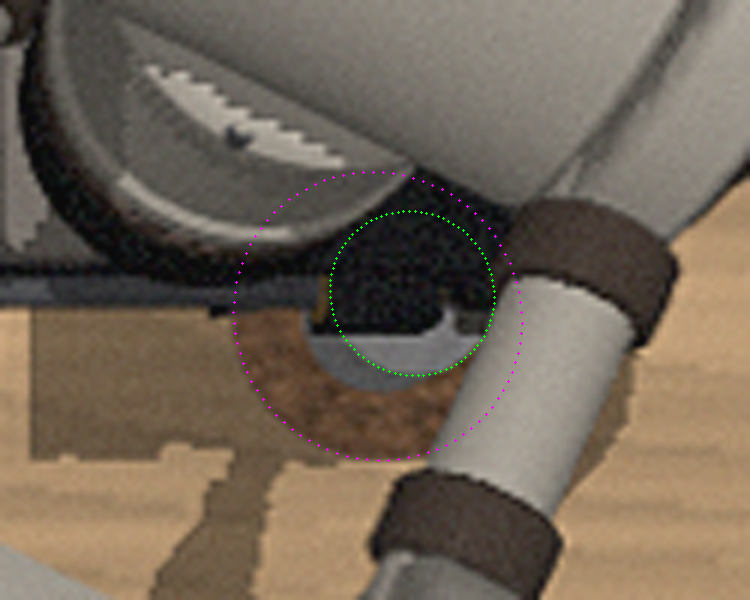

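View pics/w3.png

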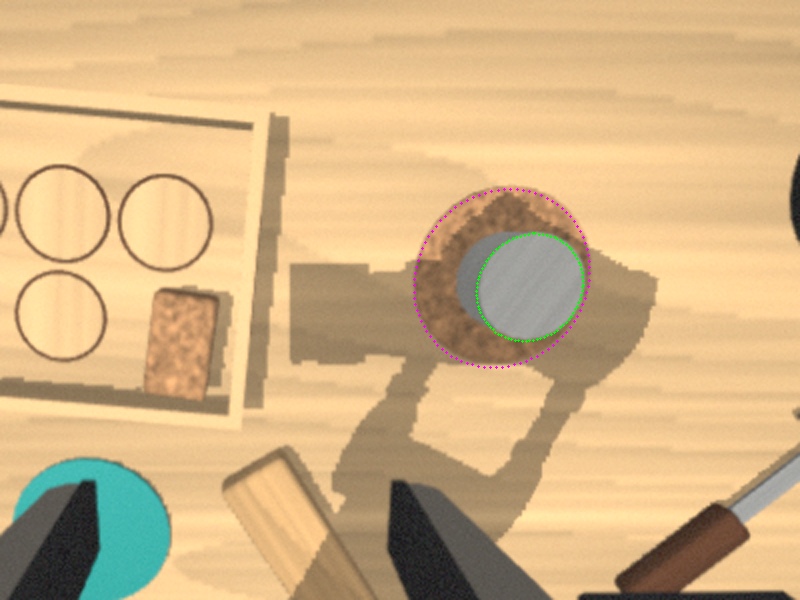

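The tin sits centred on the cork: the tin and mat overlays both match within about 1 mm. Now I'll return the square can.

```bash
cat >> act.py <<'E'
def back(name):
    x,y,z=Pk[name]; tx,ty=Tr[name]
    bot.set_gripper(.6); pick(tx,ty,z-.005,.27)
    lift(z,.03); bot.hold(.1); st("l5"); lift(z+.115); st("up")
    set_down(x,y,z,z+.115)
    bot.set_gripper(.6); lift(.27,.2); st("rel")
E
python3 - <<'E'
from act import *
bot.line_to((.479,.15,.30),rot=D,max_speed=.35)
back("sq")
bot.line_to((.399,.286,.27),rot=D,max_speed=.35); bot.hold(.1)
c=bot.read_camera("top"); S2=dict(S,sq=(.572,-.0728,-.08)); draw(c,"t4",(255,95,385,200),6,groups(S2)[1:2]+[circ(.572,-.0728,.008,.028)])
E
```

```text
at t 56.2 F [ 0.4 -0.2  0.1] p [0.4797 0.2885 0.142 ] op 0.601
gripped t 56.7 F [-0.6 -1.5  2.2] p [0.4792 0.2881 0.1413] op 0.34
l5 t 57.1 F [-0.3 -0.4 -5.3] p [0.4786 0.288  0.1452] op 0.341
up t 58.2 F [-0.3 -0.3 -6.2] p [0.478  0.2878 0.2598] op 0.338
contact at dz 0.0 f0 -6.0
down t 62.6 F [-1.  -0.5 -2.7] p [ 0.5722 -0.0729  0.1464] op 0.339
rel t 64.0 F [-0. -0. -1.] p [ 0.5715 -0.0726  0.2685] op 0.599
```

View pics/t4.png

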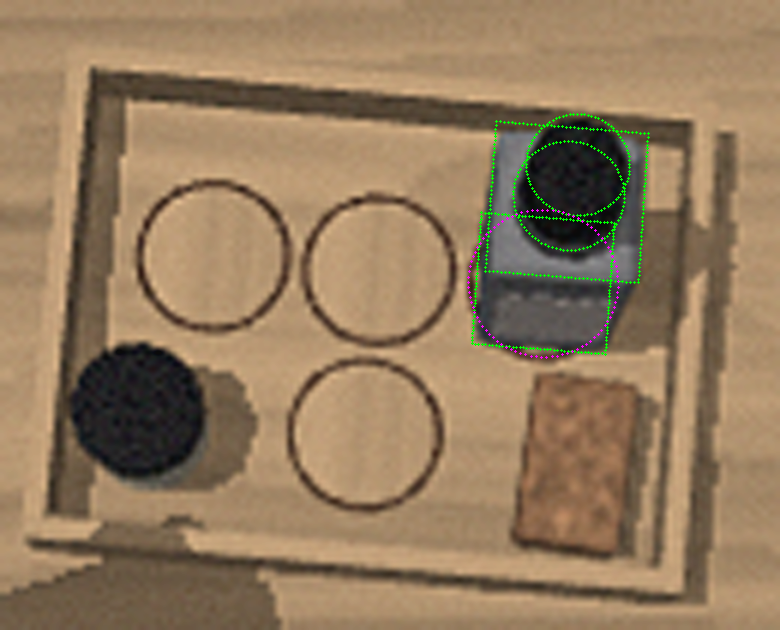

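The square can is back in the same pixels as in the first picture (cap at (577,183)). Next come the bottle and the cone can.

```bash
python3 - <<'E'
from act import *
back("bot")
bot.line_to((.53,.20,.27),rot=D,max_speed=.35)
back("cone")
bot.set_gripper(.6)
bot.line_to((.40,.25,.33),rot=D,max_speed=.3); bot.hold(.2)
for n,b,s in [("top",(255,95,385,200),6),("side",(200,130,350,295),4)]:
    c=bot.read_camera(n); crop(c,"f_"+n,*b,s)
    if n=="top":
        crop(c,"f_mat",375,105,500,205,6)
        for k in CAP: print(k,capfit(c,k,S[k][:2],45))
st("end")
E
```

```text
at t 67.0 F [-0.2  0.1 -0.4] p [0.3996 0.2863 0.1469] op 0.601
gripped t 67.5 F [0.3 0.3 0.8] p [0.3992 0.2861 0.1463] op 0.319
l5 t 68.0 F [ 0.6  0.  -3.5] p [0.3989 0.286  0.1506] op 0.318
up t 69.1 F [-1.2  0.7 -4.1] p [0.3983 0.2857 0.2649] op 0.318
contact at dz 0.0 f0 -3.2
down t 73.3 F [-0.5  0.7 -0.9] p [ 0.5152 -0.007   0.1513] op 0.317
rel t 74.6 F [ 0.7  0.3 -0.7] p [ 0.5144 -0.0069  0.2687] op 0.6
at t 77.1 F [-0.   0.1  0.1] p [0.5597 0.2908 0.1522] op 0.6
gripped t 77.6 F [-0.2  0.5 -0.1] p [0.5592 0.2907 0.1513] op 0.318
l5 t 78.1 F [-0.1 -0.1 -4.1] p [0.5589 0.2906 0.1556] op 0.323
up t 79.2 F [-1.  -0.  -3.7] p [0.5584 0.2904 0.2697] op 0.318
contact at dz -0.5 f0 -3.3
down t 83.4 F [-1.3  0.8  3.6] p [0.5834 0.0517 0.1563] op 0.315
rel t 84.6 F [ 0.9 -0.  -1.2] p [0.5824 0.0518 0.2686] op 0.599
cone (array([0.58135457, 0.0496986 ]), np.float64(0.45675972349956984))
sq (array([ 0.5687903 , -0.07269507]), np.float64(0.2782423761805205))
bot (array([ 0.51229683, -0.00660146]), np.float64(0.5428586983150503))
jar (array([0.51602883, 0.07388889]), np.float64(0.16330435910742092))
end t 86.2 F [ 0.6 -0.5  0.6] p [0.4004 0.2494 0.3297] op 0.598
```

View pics/f_top.png

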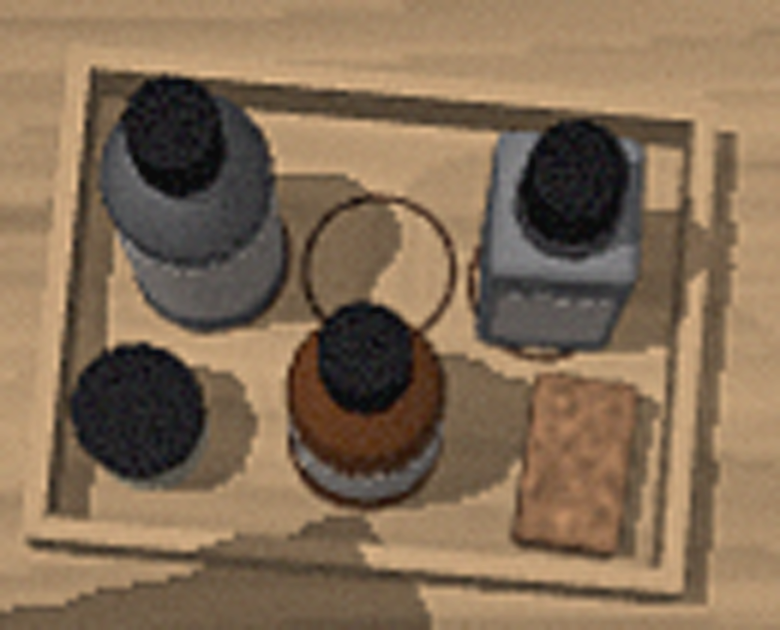

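View pics/f_side.png

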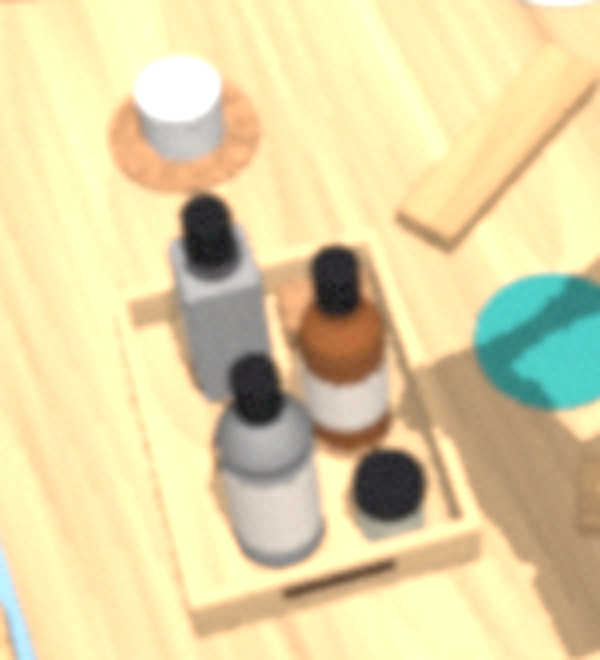

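View pics/f_mat.png

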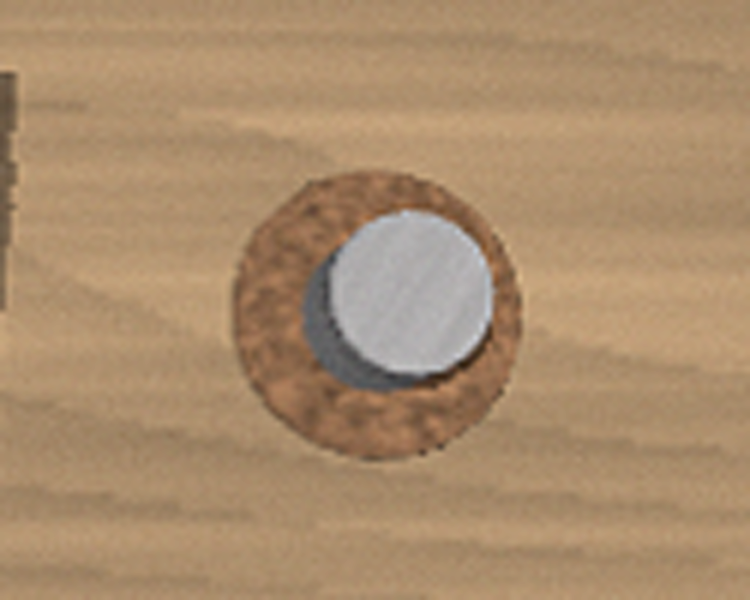

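The final top crop matches the first one: caps at (172,132), (575,185) and (364,357), with jar and block unchanged. All three containers are upright, and the tin is centred on the cork.

```bash
python3 - <<'E'
from workcell import bot
bot.job_done(); print(bot.current_clock())
E
```

```text
the job is handed in; nothing more can be done
the job is handed in; nothing more can be done
```

The job is done and handed in at about 86 s of the 120 s allowed. I stood the cone can, bottle and square can upright in the drip tray. I then set the wax tin in the middle of the cork mat and put the containers back in the tote at the poses they were picked from.

- **Containers:** In the last pictures all three stand upright, within about 1 mm of where they look in the first picture. Their pick positions matched the rings printed on the tote floor to within 2 mm.
- **Tin, jar and block:** The tin is centred on the cork to about 1 mm, and the jar and sanding block look unmoved.
- **Forces:** The readings I took stayed at 7 N or less per axis. I did not log the force continuously.
- **Checks that disagreed:** The side camera differed from the top camera by about 3 mm in x. The two wrist views also differed by up to 4 mm in x, so I averaged them. The last automatic cap fit in the dim top view was poor, so I went by comparing the pictures by eye instead.

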